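# Find the tin with the big calibration weight by hefting

### The arm

A 6-joint arm with a two-finger parallel gripper is mounted at the origin on the work surface. World frame = base frame: x ahead of the robot, y to its left, z up, the work surface at z = 0. Lengths are in m, angles in rad, forces in N, time in s.
With the tool pointing down it reaches from about 0.3 to 0.875 m from the base axis. Payload 6.4 kg.
Tool frame: the origin (TCP) lies on the centre line of the jaws, within the pads' length; the fingertips stand 14 mm ahead of it and the grasp point (between the pads) lies 5 mm behind it; z points along the fingers, y is the direction in which the jaws open and shut (so a half turn about z gives the same grasp; the last joint's range is limited). The gripper opens to 85 mm and grips with 20 to 120 N. Pads are 22 mm wide; open, the fingers measure 114 mm over their backs; the gripper's body (76 mm by 85 mm) begins 54 mm behind the grasp point. The pads swing forward as they close: fully open they stand 13 mm farther back than shut.
Start: joints at [-1.4, 0.181, 1.607, -0, 1.354, -0.206], TCP at [0.212, -0.535, 0.245] pointing down, gripper open.
Joint ranges: [-2.99, 2.99], [-0.89, 2.07], [0.3, 2.58], [-1.14, 4.28], [0, 2.63], [-3.12, 3.12]. Speed limits (rad/s): [2.57, 2.57, 3.01, 3.14, 3.14, 3.14].

### API

Orientations are given as a unit quaternion [w, x, y, z].
In Python, from bench import * gives the robot as it stands.
- The arm moves only by the tool servo_tool, never from a script. Its argument "plan" is a list that holds one entry, the list of rows, each a list of 5 numbers: the shift along the world's x, y, z in m, then the turn about the world's z in rad, then the gripper command: -1 is shut, 1 is fully open, values between are in proportion. In form: [[[tx, ty, tz, roll, claw], ...]]. A call has 1 to 8 rows; each row shifts and turns the commanded pose from where the row before left it; what a row does not reach is not made up. A row lasts 1/10 s, in which the tool goes at most 50 mm and 8.59 degrees, less where a joint would pass 70% of its speed; a pose out of reach is approached as far as the arm can. A call with a gripper value outside its range is refused whole. The fingers move at their own pace and stop on an object; the grip force is fixed at half the most. Time passes only in rows, so rows that do not move let the fingers close. It gives the time, the measured TCP pose, the force and the opening at its end, in the units of the state.
- get_obs(): the state, without advancing time (a new reading comes with each control period).
- camera(name): name is "scene" or "top" or "wrist"; returns a dict with "img" (400x640x3 uint8, blue, green, red), "camera_matrix" (3x3 intrinsics, pixels), "rvec" (rotation vector, rad) and "tvec" (3), from world to camera coordinates, as OpenCV has them. Camera axes: x right, y down, z forward; pixel columns grow to the right and rows downward; lengths in m; the calibration is good to about 2 mm. A picture is of the moment at which its call begins. There is no depth.
- hand_in(): hands the job in, once; it reports no verdict.
Trained networks look in a picture, given as the dict that the camera call returned (one of the last four; its "shot" number tells which), for a name from the list of things; names that differ only in an ending like _2 or _b are one class to them, and where a whole thing is asked for, a point or a joint stands for the part that bears it (a point fixed in the world has none). Each returns a list of dicts, best first, with "conf" (0 to 1); they miss things now and then, are a little off and sometimes report something else, mostly with a low value. They report only what shows in the picture. A call takes as long as a camera call.
- trace(picture, thing): "mask" (400x640 bool, what is visible of it) and "rect" ([left, top, right, bottom] as shares, 0 to 1, of the picture: columns of its width, rows of its height, round what is visible of it).
- pinpoint(picture, thing): "centre" ([row, column] as shares, 0 to 1, of the picture: columns of its width, rows of its height: a listed point, or the origin of a listed thing).
The state is a dict: "time_s": time; "q": joint angles; "dq": joint speeds; "joint_efforts": joint torques, N m; "eef_pos": TCP position; "eef_rot": TCP orientation; "wrist_force": force on the tool from outside, world axes, zero at the start; "torque": the same for the moment, N m; "opening": opening from 0.0 (shut) to 1.0 (fully open).
Only numpy, scipy, OpenCV 4.12 (cv2) and the standard library are available. Lean on these libraries where they do the work, as an engineer would, in place of code of your own. Each camera call takes 0.05 s, during which the arm holds its last target.

### The job

Three identical closed tins of balance calibration weights stand on the lab bench; one holds the big weight, the other two only small ones, and only heft tells them apart. Heft them to find the heaviest, set the two light tins upright in the cream tray (set them down, do not drop them) and finish while still holding the heaviest tin upright in the gripper, at least 20 cm above the bench, with nothing else supporting it. Do not let a tin fall over, and leave the other things on the bench where they are.

Things in the scene. Friction and masses are not known exactly. Their poses are not given: they have to be found in the camera images.
- tin_a_mid (a point): centre of a tin (35 mm above its underside, z along its axis): closed aluminium tin, white band, blue lid, 56 mm across, 70 mm high, standing on the bench. All three look alike; each has a loose steel or light-metal weight shut inside. Two tins weigh 150 to 310 g each (not always alike), one 500 to 700 g; any name may be the heavy one. They start at least 110 mm apart, centre to centre
- tin_b_mid (a point): centre of a tin (35 mm above its underside, z along its axis): closed aluminium tin, white band, blue lid, 56 mm across, 70 mm high, standing on the bench. All three look alike; each has a loose steel or light-metal weight shut inside. Two tins weigh 150 to 310 g each (not always alike), one 500 to 700 g; any name may be the heavy one. They start at least 110 mm apart, centre to centre
- tin_c_mid (a point): centre of a tin (35 mm above its underside, z along its axis): closed aluminium tin, white band, blue lid, 56 mm across, 70 mm high, standing on the bench. All three look alike; each has a loose steel or light-metal weight shut inside. Two tins weigh 150 to 310 g each (not always alike), one 500 to 700 g; any name may be the heavy one. They start at least 110 mm apart, centre to centre
- tray_floor (a point): centre of the inner floor of the shallow cream tray, 5 mm above the bench. The tray is fixed, 280 mm long along its own x, 170 mm wide along its own y, with walls 5 mm thick and 22 mm high above the bench; it lies flat, turned up to 0.2 rad. Two tins fit in it, one at each half of its length
- tape_roll: bystander: yellow tape roll lying flat, 90 mm across, 20 mm high; origin at centre of underside
- dishes: bystander: stack of three clear round dishes, 90 mm across, 45 mm high; origin at centre of underside
- timer: bystander: white bench timer lying flat, 65 x 65 x 18 mm; origin at centre of underside
- bottle: bystander: glass bottle with blue cap, 68 mm across, 130 mm high; origin at centre of underside
- beaker: bystander: glass beaker, 70 mm across, 75 mm high; origin at centre of underside
- tube_rack: bystander: orange rack full of capped tubes, 70 x 210 mm (its x, y), 78 mm high; origin at centre of underside
- equipment: all the fixed bench equipment together (origin at an empty spot of the bench top, of no use for aiming): rotator with red disc and power pack at the left edge, water bath and small centrifuge at the right edge (all beyond 0.5 m to either side, up to 190 mm high), and low boxes (up to 70 mm high) along the far edge, beyond 0.8 m ahead

How it is judged:
At the end, for the whole second after the job is handed in: The two light tins (each pressing on it with under 4 N) stand upright and still on the floor of the cream tray, let go; the heaviest is held still by the fingers, its centre over 0.19 m above the bench, within 0.35 rad of upright, touching no other tin, bystander or equipment ((((height (world z) of tin_a_mid above 0.19 m and angle between tin_a_mid's own z axis and vertical below 0.35 rad and linear speed of tin_a below 0.03 m/s and angular speed of tin_a below 0.3 rad/s and contact force between the fingers and tin_a above 3 N and contact force between tin_a and equipment below 0.1 N and contact force between tin_a and tin_b below 0.1 N and contact force between tin_a and tin_c below 0.1 N and contact force between tin_a and tape_roll below 0.1 N and contact force between tin_a and dishes below 0.1 N and contact force between tin_a and timer below 0.1 N and contact force between tin_a and bottle below 0.1 N and contact force between tin_a and beaker below 0.1 N and contact force between tin_a and tube_rack below 0.1 N) and (x of tin_b_mid in the frame of tray_floor between -0.135 and 0.135 m and y of tin_b_mid in the frame of tray_floor between -0.08 and 0.08 m and z of tin_b_mid in the frame of tray_floor between 0.03 and 0.04 m and angle between tin_b_mid's own z axis and vertical below 0.1 rad and linear speed of tin_b below 0.03 m/s and contact force between each of the arm, the fingers and tin_b below 0.1 N and contact force between tin_b and tray between 0.8 and 4 N) and (x of tin_c_mid in the frame of tray_floor between -0.135 and 0.135 m and y of tin_c_mid in the frame of tray_floor between -0.08 and 0.08 m and z of tin_c_mid in the frame of tray_floor between 0.03 and 0.04 m and angle between tin_c_mid's own z axis and vertical below 0.1 rad and linear speed of tin_c below 0.03 m/s and contact force between each of the arm, the fingers and tin_c below 0.1 N and contact force between tin_c and tray between 0.8 and 4 N)) or ((height (world z) of tin_b_mid above 0.19 m and angle between tin_b_mid's own z axis and vertical below 0.35 rad and linear speed of tin_b below 0.03 m/s and angular speed of tin_b below 0.3 rad/s and contact force between the fingers and tin_b above 3 N and contact force between tin_b and equipment below 0.1 N and contact force between tin_b and tin_a below 0.1 N and contact force between tin_b and tin_c below 0.1 N and contact force between tin_b and tape_roll below 0.1 N and contact force between tin_b and dishes below 0.1 N and contact force between tin_b and timer below 0.1 N and contact force between tin_b and bottle below 0.1 N and contact force between tin_b and beaker below 0.1 N and contact force between tin_b and tube_rack below 0.1 N) and (x of tin_a_mid in the frame of tray_floor between -0.135 and 0.135 m and y of tin_a_mid in the frame of tray_floor between -0.08 and 0.08 m and z of tin_a_mid in the frame of tray_floor between 0.03 and 0.04 m and angle between tin_a_mid's own z axis and vertical below 0.1 rad and linear speed of tin_a below 0.03 m/s and contact force between each of the arm, the fingers and tin_a below 0.1 N and contact force between tin_a and tray between 0.8 and 4 N) and (x of tin_c_mid in the frame of tray_floor between -0.135 and 0.135 m and y of tin_c_mid in the frame of tray_floor between -0.08 and 0.08 m and z of tin_c_mid in the frame of tray_floor between 0.03 and 0.04 m and angle between tin_c_mid's own z axis and vertical below 0.1 rad and linear speed of tin_c below 0.03 m/s and contact force between each of the arm, the fingers and tin_c below 0.1 N and contact force between tin_c and tray between 0.8 and 4 N)) or ((height (world z) of tin_c_mid above 0.19 m and angle between tin_c_mid's own z axis and vertical below 0.35 rad and linear speed of tin_c below 0.03 m/s and angular speed of tin_c below 0.3 rad/s and contact force between the fingers and tin_c above 3 N and contact force between tin_c and equipment below 0.1 N and contact force between tin_c and tin_a below 0.1 N and contact force between tin_c and tin_b below 0.1 N and contact force between tin_c and tape_roll below 0.1 N and contact force between tin_c and dishes below 0.1 N and contact force between tin_c and timer below 0.1 N and contact force between tin_c and bottle below 0.1 N and contact force between tin_c and beaker below 0.1 N and contact force between tin_c and tube_rack below 0.1 N) and (x of tin_a_mid in the frame of tray_floor between -0.135 and 0.135 m and y of tin_a_mid in the frame of tray_floor between -0.08 and 0.08 m and z of tin_a_mid in the frame of tray_floor between 0.03 and 0.04 m and angle between tin_a_mid's own z axis and vertical below 0.1 rad and linear speed of tin_a below 0.03 m/s and contact force between each of the arm, the fingers and tin_a below 0.1 N and contact force between tin_a and tray between 0.8 and 4 N) and (x of tin_b_mid in the frame of tray_floor between -0.135 and 0.135 m and y of tin_b_mid in the frame of tray_floor between -0.08 and 0.08 m and z of tin_b_mid in the frame of tray_floor between 0.03 and 0.04 m and angle between tin_b_mid's own z axis and vertical below 0.1 rad and linear speed of tin_b below 0.03 m/s and contact force between each of the arm, the fingers and tin_b below 0.1 N and contact force between tin_b and tray between 0.8 and 4 N)))); the arm keeps its last pose, push and grip.
It fails at once if a bystander is shifted more than 20 mm or knocked over (distance of any of tape_roll, dishes, timer, bottle, beaker, tube_rack from where it was at the start of the episode above 0.02 m or angle between any of tape_roll, dishes, timer, bottle, beaker, tube_rack's own z axis and vertical above 0.3 rad).
It fails at once if a tin is tipped over (more than 45 degrees) (angle between any of tin_a_mid, tin_b_mid, tin_c_mid's own z axis and vertical above 0.785 rad).
It fails at once if a tin is dropped from more than about 25 mm, or thrown ((contact force between the fingers and tin_a below 0.1 N and linear speed of tin_a above 0.7 m/s) or (contact force between the fingers and tin_b below 0.1 N and linear speed of tin_b above 0.7 m/s) or (contact force between the fingers and tin_c below 0.1 N and linear speed of tin_c above 0.7 m/s)).
It also fails if it takes over 72 s, if anything falls off the work surface, if the arm or the gripper's body presses on something with over 40 N, if the wrist force passes 120 N, or if a joint passes its speed limit or range.

## Working session

There is one attempt and no reset: what is moved stays moved. The work goes in short steps, Python scripts to look and compute and a tool call to move; the robot and the scene stay as the last step left them, time stands still between calls to the robot, and variables do not carry over. Pictures are saved under pics/ and viewed, and the job is handed in when it is done.

Besides the shell and the picture viewer there is one more tool, called after ">>>" as name([rows], argument=value, ...), one row to a line, values as JSON. servo_tool: Moves the arm, as the interface text tells. Its arguments: {"type":"object","properties":{"plan":{"type":"array"}},"required":["plan"]}

```bash
mkdir -p pics; cat > h.py <<'E'
from bench import *
import numpy as np, cv2
def ray(p,rc,z):
    K=np.array(p["camera_matrix"]);R=cv2.Rodrigues(np.array(p["rvec"],float))[0];t=np.array(p["tvec"],float).ravel()
    c=-R.T@t; d=R.T@np.linalg.inv(K)@np.array([rc[1]*640,rc[0]*400,1]); s=(z-c[2])/d[2]; return c+s*d
E
python3 - <<'E'
from h import *
for n in ("top","scene"):
    p=camera(n); cv2.imwrite(f"pics/{n}0.png",p["img"])
    for th,z in (("tin_a_mid",.035),("tray_floor",.005),("tape_roll",0),("dishes",0),("timer",0),("bottle",0),("beaker",0),("tube_rack",0)):
        for r in pinpoint(p,th)[:4]:
            if r["conf"]>.2: print(n,th,round(r["conf"],2),np.round(np.array(r["centre"])*[400,640]),np.round(ray(p,r["centre"],z),3))
    for r in trace(p,"tray_floor")[:1]:
        print("tray",r["conf"],r["rect"])
    print(get_obs()["time_s"])
print(get_obs())
E
```

```text
top tin_a_mid 0.75 [255. 382.] [ 0.476 -0.229  0.035]
top tray_floor 0.8 [236. 204.] [0.518 0.272 0.005]
top tape_roll 0.87 [191. 275.] [0.653 0.079 0.   ]
top dishes 0.65 [193. 395.] [ 0.657 -0.271  0.   ]
top timer 0.8 [271. 424.] [ 0.433 -0.355  0.   ]
top bottle 0.72 [235. 439.] [ 0.538 -0.399  0.   ]
top beaker 0.67 [162. 357.] [ 0.748 -0.159  0.   ]
top tube_rack 0.86 [151. 285.] [0.773 0.055 0.   ]
top tube_rack 0.29 [271. 424.] [ 0.434 -0.355  0.   ]
tray 0.97 [0.2595, 0.474, 0.3736, 0.7275]
0.5
scene tin_a_mid 0.87 [227. 230.] [ 0.475 -0.236  0.035]
scene tray_floor 0.88 [114. 375.] [0.515 0.275 0.005]
scene tape_roll 0.57 [188. 374.] [0.653 0.07  0.   ]
scene dishes 0.89 [291. 283.] [ 0.651 -0.264  0.   ]
scene timer 0.83 [263. 178.] [ 0.432 -0.36   0.   ]
scene bottle 0.95 [311. 196.] [ 0.543 -0.406  0.   ]
scene beaker 0.56 [280. 347.] [ 0.742 -0.161  0.   ]
scene tube_rack 0.59 [217. 418.] [0.78  0.068 0.   ]
tray 0.81 [0.493, 0.1805, 0.6806, 0.3908]
1.0
{'time_s': 1.0, 'q': array([-1.40029751e+00,  1.80806384e-01,  1.60700319e+00, -4.26471694e-05,
        1.35377060e+00, -2.06291508e-01]), 'dq': array([ 0.0011639 ,  0.00109353,  0.00011286, -0.00031701, -0.00106315,
       -0.00039903]), 'joint_efforts': array([ 5.31157384e-04, -4.44850338e+01, -3.51687956e+01, -1.80638417e-04,
        9.75892872e-04,  1.95840528e-05]), 'eef_pos': array([ 0.21157619, -0.53467894,  0.24528332]), 'eef_rot': array([ 5.86743722e-06,  9.82305198e-01,  1.87287205e-01, -2.09317611e-05]), 'wrist_force': array([ 0.00483097, -0.22529405, -0.22334193]), 'torque': array([-0.02232327,  0.03794886, -0.02118409]), 'opening': 0.9966880713328465}
```

View pics/top0.png

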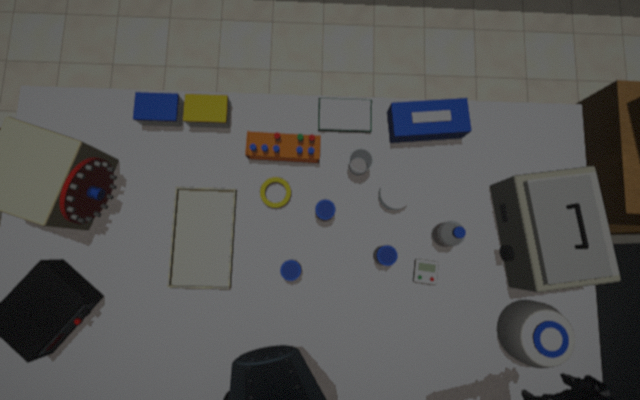

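View pics/scene0.png

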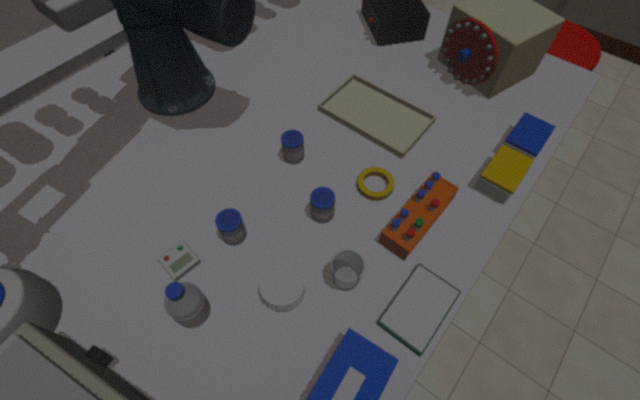

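The top view shows three blue-lidded tins at about (row, col) (210,325), (270,291) and (255,386). The tray covers columns 170–237 and rows 188–289. The scene view agrees. Next I'll measure the lids and the tray corners.

```bash
python3 - <<'E'
from h import *
P={}
for n in ("top","scene"):
    p=camera(n); P[n]=p
    hsv=cv2.cvtColor(p["img"],cv2.COLOR_BGR2HSV)
    m=cv2.inRange(hsv,(105,100,40),(130,255,255))
    k,l,s,c=cv2.connectedComponentsWithStats(m)
    for i in range(1,k):
        if 120<s[i,4]<700: print(n,s[i],np.round(c[i],1),np.round(ray(p,(c[i][1]/400,c[i][0]/640),.068 if n=="scene" else .07),3))
    t=trace(p,"tray_floor")
    r=t[0]
    cs,_=cv2.findContours(r["mask"].astype(np.uint8),cv2.RETR_EXTERNAL,cv2.CHAIN_APPROX_NONE)
    q=max(cs,key=cv2.contourArea).reshape(-1,2)
    W=np.array([ray(p,((v+.5)/400,(u+.5)/640),.022)[:2] for u,v in q],np.float32)
    print(n,cv2.minAreaRect(W))
    for th,z in (("tube_rack",0.0),):
        print(trace(p,th)[0]["rect"])
E
```

```text
top [ 87 187  15  13 132] [ 93.2 192.1] [0.625 0.556 0.07 ]
top [315 200  20  20 311] [324.8 209.4] [ 0.595 -0.066  0.07 ]
top [376 246  21  20 331] [386.3 255.2] [ 0.477 -0.233  0.07 ]
top [281 260  20  21 333] [290.3 270. ] [0.432 0.022 0.07 ]
top [533 321  35  37 572] [550.2 338.8] [ 0.27  -0.664  0.07 ]
top ((0.513273298740387, 0.2705157995223999), (0.17385800182819366, 0.2774186134338379), 89.66156768798828)
[0.3847, 0.3312, 0.4981, 0.402]
scene [281 130  22  18 313] [291.7 138.5] [0.434 0.022 0.068]
scene [310 187  25  22 424] [322.2 197.6] [ 0.599 -0.066  0.068]
scene [215 209  27  23 478] [228.2 219.9] [ 0.479 -0.235  0.068]
scene [165 282  19  18 255] [174.  290.5] [ 0.511 -0.407  0.068]
scene ((0.5219014286994934, 0.269120454788208), (0.18785572052001953, 0.28589028120040894), 89.64586639404297)
[0.5947, 0.4225, 0.7137, 0.6515]
```

>>> servo_tool([
  [[0.03,0.034,0,-0.047,1],[0.033,0.038,0,-0.047,1],[0.034,0.038,0,-0.047,1],[0.034,0.038,0,-0.047,1],[0.034,0.038,0,-0.047,1],[0.034,0.038,0,-0.047,1],[0.034,0.038,0,-0.047,1],[0.032,0.039,0,-0.048,1]],
])

```text
time_s: 2.1
eef_pos: [0.474, -0.2364, 0.2456]
eef_rot: [0.0, 1.0, -0.001, 0.0]
wrist_force: [0.6, -0.9, -0.5]
opening: 1.004
```

>>> servo_tool([
  [[0,0,-0.03,0,1],[0,0,-0.04,0,1],[0,0,-0.03,0,1],[0,0,-0.02,0,1],[0,0,0,0,1],[0,0,0,0,1]],
])

```text
time_s: 2.7
eef_pos: [0.4729, -0.2381, 0.1257]
eef_rot: [-0.0, 1.0, -0.0, -0.0]
wrist_force: [-0.4, -0.8, 0.5]
opening: 0.995
```

```bash
python3 - <<'E'
from h import *
p=camera("wrist");cv2.imwrite("pics/w1.png",p["img"]); o=get_obs(); print(o["eef_pos"],o["eef_rot"],o["wrist_force"],o["time_s"])
for r in pinpoint(p,"tin_a_mid"): print(r["conf"],ray(p,r["centre"],.035))
hsv=cv2.cvtColor(p["img"],cv2.COLOR_BGR2HSV);m=cv2.inRange(hsv,(105,100,40),(130,255,255))
k,l,s,c=cv2.connectedComponentsWithStats(m)
for i in range(1,k):
    if s[i,4]>300: print(s[i],ray(p,((s[i,1]+s[i,3]/2)/400,(s[i,0]+s[i,2]/2)/640),.07))
E
```

```text
[ 0.47350141 -0.23859324  0.12657047] [ 5.92326296e-04  9.99999542e-01 -1.68460069e-04  7.33180346e-04] [-0.36475353 -0.53414066  0.24758551] 2.75
[   0    0   35   53 1516] [ 0.58308439 -0.0819845   0.07      ]
[ 276  171   93   90 6478] [ 0.48153881 -0.23447927  0.07      ]
```

View pics/w1.png

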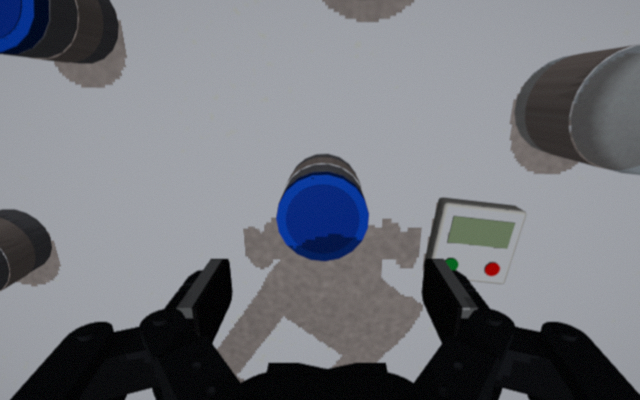

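The lid is centred at (row 216, col 322), which puts the tin at about (0.480, -0.2345), clear of the timer. I'll correct by a few millimetres, descend, grip and lift.

>>> servo_tool([
  [[0.006,0.004,0,0,1],[0,0,-0.03,0,1],[0,0,-0.03,0,1],[0,0,-0.02,0,1],[0,0,-0.011,0,1],[0,0,0,0,1]],
])

```text
time_s: 3.4
eef_pos: [0.4786, -0.2335, 0.0336]
eef_rot: [-0.001, 1.0, -0.0, -0.001]
wrist_force: [-0.1, 0.3, 1.2]
opening: 1.0
```

>>> servo_tool([
  [[0,0,0,0,-1],[0,0,0,0,-1],[0,0,0,0,-1],[0,0,0,0,-1],[0,0,0,0,-1],[0,0,0,0,-1],[0,0,0,0,-1],[0,0,0,0,-1]],
])

```text
time_s: 4.2
eef_pos: [0.48, -0.235, 0.0362]
eef_rot: [0.001, 1.0, -0.0, 0.001]
wrist_force: [-0.2, 0.4, 5.7]
opening: 0.639
```

>>> servo_tool([
  [[0,0,0.01,0,-1],[0,0,0.02,0,-1],[0,0,0.02,0,-1],[0,0,0.01,0,-1],[0,0,0,0,-1],[0,0,0,0,-1],[0,0,0,0,-1],[0,0,0,0,-1]],
])

```text
time_s: 5.0
eef_pos: [0.4781, -0.2334, 0.0932]
eef_rot: [-0.001, 1.0, -0.0, -0.001]
wrist_force: [-0.6, -0.3, -6.7]
opening: 0.638
```

```bash
python3 - <<'E'
from h import *
for i in range(4):
    p=camera("wrist"); o=get_obs(); print(o["eef_pos"],o["wrist_force"],o["opening"],o["time_s"],o["joint_efforts"][1:3])
E
```

```text
[ 0.47820434 -0.23353555  0.09329394] [-0.10776002  0.41656376 -7.08985669] 0.6390654117890027 5.05 [-46.42464995 -31.30806327]
[ 0.47837572 -0.23363094  0.09350516] [-1.02897007  0.21750435 -7.24052824] 0.6370385871579685 5.1 [-46.34556055 -31.27376318]
[ 0.4784719  -0.23371232  0.09367498] [-0.33245511 -0.97605827 -5.36390604] 0.6379787702349946 5.15 [-46.29822493 -31.26656413]
[ 0.4785743  -0.23382139  0.09385128] [-0.60390772 -0.5656678  -6.56691522] 0.6354193029794917 5.2 [-46.27163172 -31.27545834]
```

The lift reads about 6.5 N, so this is the heavy tin. I'll set it back in place for now.

>>> servo_tool([
  [[0,0,-0.02,0,-1],[0,0,-0.02,0,-1],[0,0,-0.01,0,-1],[0,0,-0.006,0,-1],[0,0,-0.003,0,-1],[0,0,0,0,-1],[0,0,0,0,-1]],
])

```text
time_s: 5.9
eef_pos: [0.4795, -0.2345, 0.0362]
eef_rot: [0.001, 1.0, -0.0, 0.001]
wrist_force: [-0.4, 0.7, -0.7]
opening: 0.638
```

>>> servo_tool([
  [[0,0,0,0,1],[0,0,0,0,1],[0,0,0,0,1],[0,0,0,0,1],[0,0,0,0,1],[0,0,0.03,0,1],[0,0,0.04,0,1],[0,0,0.04,0,1]],
])

```text
time_s: 6.7
eef_pos: [0.4782, -0.2336, 0.146]
eef_rot: [-0.001, 1.0, -0.0, -0.001]
wrist_force: [0.1, -0.2, 0.1]
opening: 1.0
```

>>> servo_tool([
  [[0,0,0.01,0,1],[0.023,0.034,0,0,1],[0.024,0.034,0,0,1],[0.024,0.034,0,0,1],[0.024,0.034,0,0,1],[0.023,0.032,0,0,1],[0,0,-0.03,0,1],[0,0,0,0,1]],
])

```text
time_s: 7.5
eef_pos: [0.5941, -0.0639, 0.1209]
eef_rot: [-0.001, 1.0, 0.001, -0.004]
wrist_force: [-0.9, 0.3, -0.8]
opening: 1.002
```

```bash
cat > w.py <<'E'
import sys
from h import *
p=camera("wrist");cv2.imwrite("pics/%s.png"%sys.argv[1],p["img"]); o=get_obs(); print(o["eef_pos"],o["eef_rot"],o["wrist_force"],o["time_s"])
hsv=cv2.cvtColor(p["img"],cv2.COLOR_BGR2HSV);m=cv2.inRange(hsv,(105,100,40),(130,255,255))
k,l,s,c=cv2.connectedComponentsWithStats(m)
for i in range(1,k):
    if s[i,4]>300: print(s[i],ray(p,((s[i,1]+s[i,3]/2)/400,(s[i,0]+s[i,2]/2)/640),.07))
E
python3 w.py w2
```

```text
[ 0.59462646 -0.06491158  0.12256565] [-8.32374268e-04  9.99995089e-01  4.16965435e-04 -2.99260641e-03] [0.02152345 0.43193663 0.18224395] 7.55
[ 285  175   94   91 6730] [ 0.60140931 -0.06571148  0.07      ]
```

View pics/w2.png

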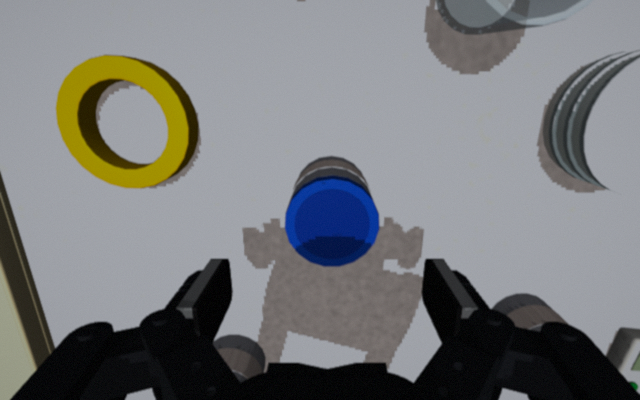

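The second tin's lid is at (row 220, col 332), or (0.600, -0.066). The tape roll at (120,130) and the dishes at the right are clear of the fingers.

>>> servo_tool([
  [[0.005,-0.001,-0.01,0,1],[0,0,-0.03,0,1],[0,0,-0.03,0,1],[0,0,-0.017,0,1],[0,0,0,0,1],[0,0,0,0,1]],
])

```text
time_s: 8.15
eef_pos: [0.6023, -0.0676, 0.039]
eef_rot: [0.0, 1.0, -0.0, 0.0]
wrist_force: [0.3, 0.4, 1.5]
opening: 1.0
```

>>> servo_tool([
  [[0,0,0,0,-1],[0,0,0,0,-1],[0,0,0,0,-1],[0,0,0,0,-1],[0,0,0,0,-1],[0,0,0,0,-1],[0,0,0,0,-1],[0,0,0,0,-1]],
])

```text
time_s: 8.95
eef_pos: [0.6033, -0.0674, 0.0405]
eef_rot: [0.001, 1.0, -0.0, 0.002]
wrist_force: [0.3, -0.3, 6.2]
opening: 0.644
```

>>> servo_tool([
  [[0,0,0.01,0,-1],[0,0,0.02,0,-1],[0,0,0.03,0,-1],[0,0,0.03,0,-1],[0,0,0.01,0,-1],[0,0,0,0,-1],[0,0,0,0,-1],[0,0,0,0,-1]],
])

```text
time_s: 9.75
eef_pos: [0.6005, -0.0665, 0.1362]
eef_rot: [-0.001, 1.0, -0.0, -0.002]
wrist_force: [0.1, -0.1, -2.5]
opening: 0.644
```

```bash
python3 - <<'E'
from h import *
for i in range(4):
    p=camera("wrist"); o=get_obs(); print(o["eef_pos"],o["wrist_force"],o["opening"],o["time_s"],o["joint_efforts"][1:3])
E
```

```text
[ 0.60053711 -0.06659863  0.13627558] [ 0.07121129 -0.05202555 -2.60022743] 0.6472937702381749 9.8 [-52.04071999 -33.12313199]
[ 0.60073615 -0.06664319  0.13646626] [ 0.57446106  0.118902   -1.99016143] 0.6444984848625269 9.85 [-51.77983046 -32.93688297]
[ 0.60095129 -0.06674309  0.1367558 ] [ 0.23922239 -0.28520315 -1.67951706] 0.6471806443159764 9.9 [-51.59830213 -32.83058524]
[ 0.60116432 -0.06678526  0.13704384] [-0.72619755  0.97522316 -2.24480053] 0.6408038641391821 9.95 [-51.47990942 -32.78155088]
```

It reads about 2.2 N, so it is light. I'll take it to the far half of the tray, near (0.582, 0.27).

>>> servo_tool([
  [[-0.002,0.03,0,0,-1],[-0.003,0.044,0,0,-1],[-0.003,0.045,0,0,-1],[-0.003,0.045,0,0,-1],[-0.003,0.045,0,0,-1],[-0.003,0.045,0,0,-1],[-0.002,0.045,0,0,-1],[-0.001,0.038,0,0,-1]],
])

```text
time_s: 10.75
eef_pos: [0.581, 0.2724, 0.1378]
eef_rot: [-0.0, 1.0, 0.0, -0.0]
wrist_force: [-0.1, -1.2, -2.1]
opening: 0.643
```

>>> servo_tool([
  [[0,0,-0.02,0,-1],[0,0,-0.02,0,-1],[0,0,0,0,-1],[0,0,0,0,-1]],
])

```text
time_s: 11.15
eef_pos: [0.5814, 0.2699, 0.0977]
eef_rot: [0.0, 1.0, -0.0, -0.001]
wrist_force: [0.8, -0.1, -2.3]
opening: 0.646
```

```bash
python3 w.py w3; python3 - <<'E'
from h import *
p=camera("top");cv2.imwrite("pics/t3.png",p["img"])
p=camera("scene");cv2.imwrite("pics/s3.png",p["img"])
E
```

```text
[0.58221186 0.26987732 0.09880596] [-5.68942439e-05  9.99999930e-01 -3.14561317e-04  1.97004748e-04] [ 0.16569314  0.21885839 -1.97739627] 11.2
[  251   252   153   117 14358] [0.54440679 0.27052372 0.07      ]
```

View pics/w3.png

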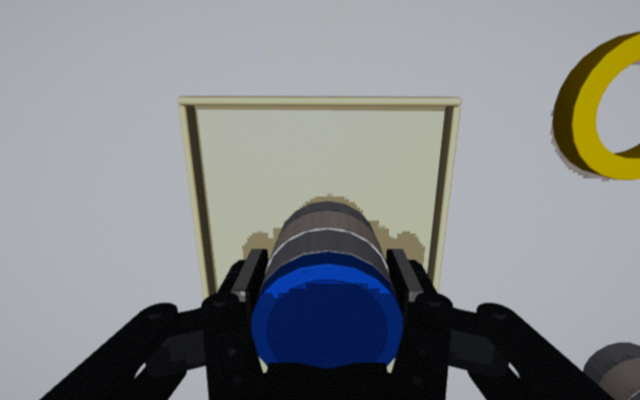

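View pics/s3.png

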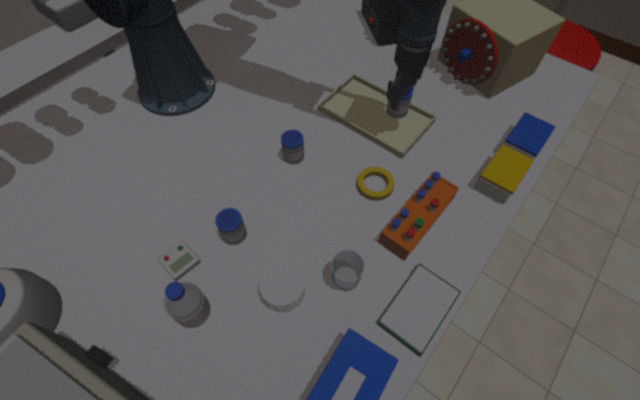

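The tin hangs over the far half of the tray, centred between the side walls (columns 185–455), and the tray is square to the tool. I'll lower it.

>>> servo_tool([
  [[0,0,-0.02,0,-1],[0,0,-0.02,0,-1],[0,0,-0.006,0,-1],[0,0,-0.003,0,-1],[0,0,-0.003,0,-1],[0,0,0,0,-1],[0,0,0,0,-1]],
])

```text
time_s: 12.0
eef_pos: [0.5824, 0.2702, 0.0472]
eef_rot: [-0.0, 1.0, -0.0, 0.001]
wrist_force: [0.9, -0.2, -1.1]
opening: 0.64
```

>>> servo_tool([
  [[0,0,-0.001,0,-1],[0,0,-0.001,0,-1],[0,0,0,0,-1],[0,0,0,0,-1]],
])

```text
time_s: 12.4
eef_pos: [0.5822, 0.2702, 0.0455]
eef_rot: [-0.0, 1.0, 0.0, 0.0]
wrist_force: [-2.6, -1.3, 6.5]
opening: 0.642
```

Contact is made, with 6.5 N upward. I'll release, rise and go to the third tin.

>>> servo_tool([
  [[0,0,0.001,0,-1],[0,0,0,0,1],[0,0,0,0,1],[0,0,0,0,1],[0,0,0,0,1],[0,0,0,0,1],[0,0,0,0,1],[0,0,0.03,0,1]],
])

```text
time_s: 13.2
eef_pos: [0.5783, 0.2691, 0.071]
eef_rot: [0.001, 1.0, -0.0, -0.004]
wrist_force: [-0.7, -0.2, -1.4]
opening: 1.002
```

>>> servo_tool([
  [[0,0,0.03,0,1],[0,0,0.04,0,1],[-0.023,-0.038,0,0,1],[-0.025,-0.041,0,0,1],[-0.025,-0.041,0,0,1],[-0.025,-0.041,0,0,1],[-0.025,-0.041,0,0,1],[-0.025,-0.044,-0.01,0,1]],
])

```text
time_s: 14.0
eef_pos: [0.4344, 0.0241, 0.1367]
eef_rot: [0.0, 1.0, 0.0, 0.002]
wrist_force: [1.0, -0.8, 0.3]
opening: 1.001
```

>>> servo_tool([
  [[0,0,-0.012,0,1],[0,0,0,0,1]],
])

```text
time_s: 14.2
eef_pos: [0.4335, 0.0247, 0.1227]
eef_rot: [-0.0, 1.0, -0.002, -0.001]
wrist_force: [0.2, 0.3, -0.3]
opening: 1.003
```

```bash
python3 w.py w4; python3 - <<'E'
from h import *
p=camera("top");cv2.imwrite("pics/t4.png",p["img"])
E
```

```text
[0.43437529 0.02538284 0.12337348] [-2.65613365e-04  9.99999597e-01 -7.89739234e-04 -3.34214400e-04] [-0.70517856  0.27178618  0.7215462 ] 14.25
[ 285  182   93   89 6519] [0.43649183 0.02299253 0.07      ]
```

View pics/w4.png

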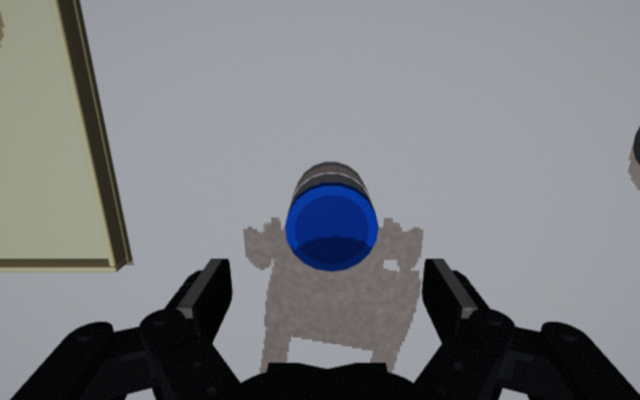

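View pics/t4.png

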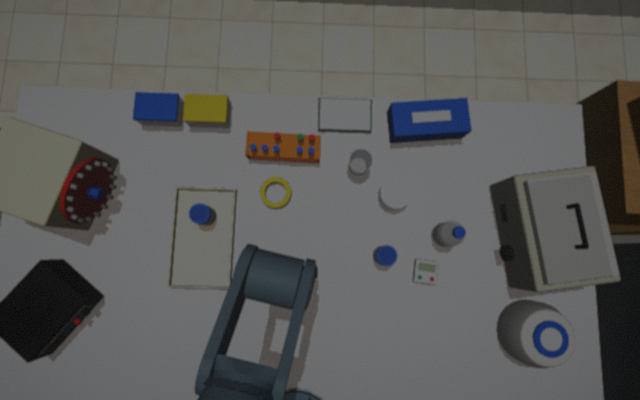

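The first light tin stands in the far half of the tray at (213,201). The third tin's lid is at (row 226, col 331), or (0.436, 0.0225).

>>> servo_tool([
  [[0.001,-0.002,-0.01,0,1],[0,0,-0.03,0,1],[0,0,-0.03,0,1],[0,0,-0.017,0,1],[0,0,0,0,1],[0,0,0,0,1]],
])

```text
time_s: 14.9
eef_pos: [0.4358, 0.0241, 0.0365]
eef_rot: [-0.0, 1.0, 0.001, -0.0]
wrist_force: [-0.1, 0.2, 0.2]
opening: 1.002
```

>>> servo_tool([
  [[0,0,0,0,-1],[0,0,0,0,-1],[0,0,0,0,-1],[0,0,0,0,-1],[0,0,0,0,-1],[0,0,0,0,-1],[0,0,0,0,-1],[0,0,0,0,-1]],
])

```text
time_s: 15.7
eef_pos: [0.4368, 0.0232, 0.0382]
eef_rot: [0.0, 1.0, -0.0, 0.001]
wrist_force: [-2.2, 0.9, 7.3]
opening: 0.65
```

>>> servo_tool([
  [[0,0,0.01,0,-1],[0,0,0.02,0,-1],[0,0,0.03,0,-1],[0,0,0.03,0,-1],[0,0,0.01,0,-1],[0,0,0,0,-1],[0,0,0,0,-1],[0,0,0,0,-1]],
])

```text
time_s: 16.5
eef_pos: [0.4343, 0.0237, 0.135]
eef_rot: [-0.0, 1.0, -0.0, -0.001]
wrist_force: [0.1, 0.1, -3.1]
opening: 0.647
```

```bash
python3 - <<'E'
from h import *
for i in range(4):
    p=camera("wrist"); o=get_obs(); print(o["eef_pos"],o["wrist_force"],o["opening"],o["time_s"],o["joint_efforts"][1:3])
E
```

```text
[0.43433966 0.02365163 0.13501807] [ 0.30485878  0.33317396 -2.07185304] 0.6436452772389438 16.55 [-32.09557772 -31.73414826]
[0.43451751 0.02357782 0.13518589] [ 0.10996725 -0.02585757 -2.88293072] 0.6499701546996757 16.6 [-31.92253232 -31.58821106]
[0.43474709 0.02352962 0.13541577] [ 0.97867008  0.29654063 -2.63809174] 0.6485412619340769 16.65 [-31.79895759 -31.50967956]
[0.43491161 0.02351288 0.13562843] [ 0.10310923 -0.10690747 -2.590183  ] 0.6448594704338416 16.7 [-31.71461821 -31.47633791]
```

It reads about 2.6 N, so it is light too, and the first tin is confirmed as the heavy one at about 6.5 N. This one goes to the near half of the tray, (0.448, 0.27).

>>> servo_tool([
  [[0.002,0.035,0,0,-1],[0.002,0.045,0,0,-1],[0.003,0.045,0,0,-1],[0.002,0.045,0,0,-1],[0.002,0.045,0,0,-1],[0.002,0.032,0,0,-1],[0,0,-0.02,0,-1],[0,0,0,0,-1]],
])

```text
time_s: 17.5
eef_pos: [0.4462, 0.2706, 0.1137]
eef_rot: [0.001, 1.0, 0.001, -0.003]
wrist_force: [-0.5, -1.2, -3.6]
opening: 0.647
```

>>> servo_tool([
  [[0,0,-0.02,0,-1],[0,0,-0.02,0,-1],[0,0,-0.02,0,-1],[0,0,-0.006,0,-1],[0,0,-0.003,0,-1],[0,0,-0.002,0,-1],[0,0,0,0,-1],[0,0,0,0,-1]],
])

```text
time_s: 18.3
eef_pos: [0.4492, 0.2705, 0.0465]
eef_rot: [-0.0, 1.0, -0.0, 0.001]
wrist_force: [-0.0, -0.4, -3.3]
opening: 0.646
```

>>> servo_tool([
  [[0,0,-0.001,0,-1],[0,0,-0.001,0,-1],[0,0,-0.001,0,-1],[0,0,0,0,-1],[0,0,0,0,-1]],
])

```text
time_s: 18.8
eef_pos: [0.4487, 0.2705, 0.0433]
eef_rot: [0.0, 1.0, -0.0, 0.0]
wrist_force: [-2.7, -0.8, 6.1]
opening: 0.647
```

>>> servo_tool([
  [[0,0,0.001,0,-1],[0,0,0,0,1],[0,0,0,0,1],[0,0,0,0,1],[0,0,0,0,1],[0,0,0,0,1],[0,0,0,0,1],[0,0,0.03,0,1]],
])

```text
time_s: 19.6
eef_pos: [0.4454, 0.2692, 0.0703]
eef_rot: [0.001, 1.0, -0.0, -0.004]
wrist_force: [0.3, 0.2, 0.1]
opening: 0.999
```

>>> servo_tool([
  [[0,0,0.03,0,1],[0,0,0.04,0,1],[0.002,-0.035,0,0,1],[0.003,-0.045,0,0,1],[0.003,-0.045,0,0,1],[0.003,-0.045,0,0,1],[0.003,-0.045,0,0,1],[0.003,-0.045,0,0,1]],
])

```text
time_s: 20.4
eef_pos: [0.4654, 0.0087, 0.1438]
eef_rot: [0.0, 1.0, -0.0, 0.0]
wrist_force: [0.8, 0.2, -0.4]
opening: 1.003
```

>>> servo_tool([
  [[0.003,-0.045,0,0,1],[0.003,-0.045,0,0,1],[0.003,-0.045,0,0,1],[0.003,-0.045,0,0,1],[0.001,-0.045,0,0,1],[0,-0.02,-0.01,0,1],[0,0,-0.01,0,1],[0,0,0,0,1]],
])

```text
time_s: 21.2
eef_pos: [0.4772, -0.2337, 0.1217]
eef_rot: [-0.001, 1.0, -0.001, -0.001]
wrist_force: [-0.0, 1.1, -0.6]
opening: 1.003
```

```bash
python3 w.py w5; python3 - <<'E'
from h import *
p=camera("scene");cv2.imwrite("pics/s5.png",p["img"])
E
```

```text
[ 0.4776487  -0.23322814  0.12241731] [-1.12845609e-03  9.99998729e-01 -1.08207482e-04 -1.12096890e-03] [-0.03713849  0.39628355 -0.24431535] 21.25
[ 281  181   94   90 6590] [ 0.48090976 -0.23319365  0.07      ]
```

View pics/w5.png

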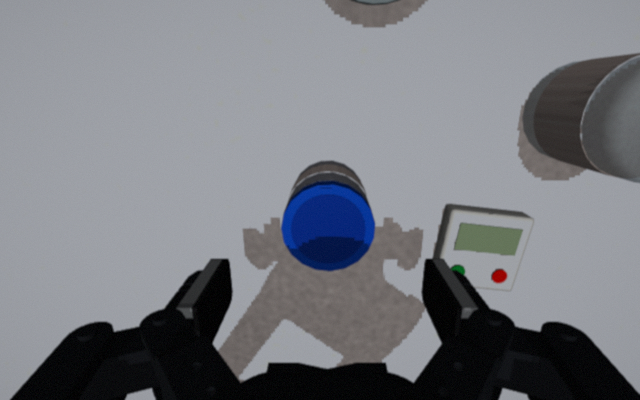

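View pics/s5.png

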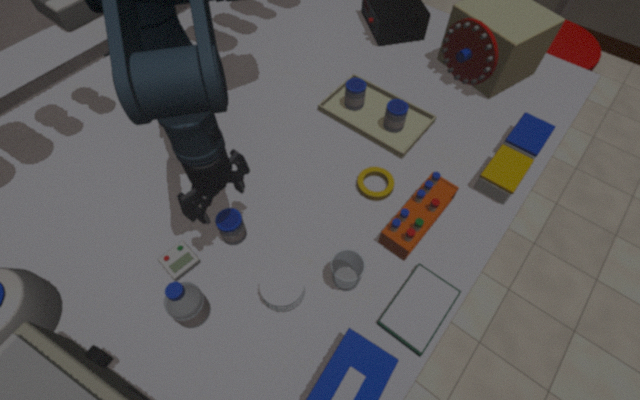

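Both light tins stand upright in the tray, at (row 93, col 355) and (115,396) in the scene view. The heavy tin's lid is at (225,328) in the wrist view, or (0.480, -0.2335). I'll grip it and lift high.

>>> servo_tool([
  [[0.002,-0.001,-0.01,0,1],[0,0,-0.03,0,1],[0,0,-0.03,0,1],[0,0,-0.018,0,1],[0,0,0,0,1],[0,0,0,0,1]],
])

```text
time_s: 21.9
eef_pos: [0.4809, -0.235, 0.0358]
eef_rot: [-0.0, 1.0, 0.0, -0.0]
wrist_force: [-0.3, -0.0, 0.0]
opening: 0.997
```

>>> servo_tool([
  [[0,0,0,0,-1],[0,0,0,0,-1],[0,0,0,0,-1],[0,0,0,0,-1],[0,0,0,0,-1],[0,0,0,0,-1],[0,0,0,0,-1],[0,0,0,0,-1]],
])

```text
time_s: 22.7
eef_pos: [0.4816, -0.236, 0.0373]
eef_rot: [0.001, 1.0, -0.0, 0.001]
wrist_force: [-1.2, 2.2, 6.6]
opening: 0.64
```

>>> servo_tool([
  [[0,0,0.01,0,-1],[0,0,0.03,0,-1],[0,0,0.04,0,-1],[0,0,0.04,0,-1],[0,0,0.04,0,-1],[0,0,0.04,0,-1],[0,0,0.03,0,-1],[0,0,0.01,0,-1]],
])

```text
time_s: 23.5
eef_pos: [0.4814, -0.2363, 0.2797]
eef_rot: [0.002, 1.0, -0.0, 0.002]
wrist_force: [0.0, -0.2, -6.1]
opening: 0.638
```

>>> servo_tool([
  [[0,0,0,0,-1],[0,0,0,0,-1],[0,0,0,0,-1],[0,0,0,0,-1],[0,0,0,0,-1],[0,0,0,0,-1],[0,0,0,0,-1],[0,0,0,0,-1]],
])

```text
time_s: 24.3
eef_pos: [0.4806, -0.2356, 0.2756]
eef_rot: [-0.0, 1.0, -0.0, 0.0]
wrist_force: [-0.6, -0.4, -6.0]
opening: 0.639
```

```bash
python3 - <<'E'
from h import *
p=camera("top");cv2.imwrite("pics/t6.png",p["img"])
for th in ("tape_roll","dishes","timer","bottle","beaker","tube_rack"):
    for r in pinpoint(p,th)[:1]: print(th,np.round(ray(p,r["centre"],0),3))
for n in ("scene","wrist"):
    p=camera(n);cv2.imwrite(f"pics/{n}6.png",p["img"])
    o=get_obs(); print(o["eef_pos"],o["wrist_force"],o["opening"],o["time_s"])
a=cv2.imread("pics/t6.png");b=cv2.imread("pics/scene6.png")
cv2.imwrite("pics/c6.png",np.vstack([a[150:350,100:500],b[50:350,100:500]]))
E
```

```text
tape_roll [0.643 0.087 0.   ]
dishes [ 0.654 -0.259  0.   ]
timer [ 0.441 -0.354  0.   ]
tube_rack [0.778 0.06  0.   ]
[ 0.48054408 -0.23562567  0.27562806] [-0.23511108 -0.34006464 -5.79049437] 0.6340368364300236 24.7
[ 0.48053946 -0.23561767  0.27561056] [-0.01281926 -0.36562037 -5.79012649] 0.6377852957724465 24.75
```

View pics/c6.png

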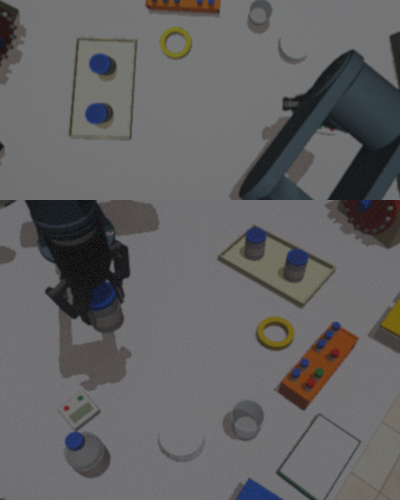

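View pics/wrist6.png

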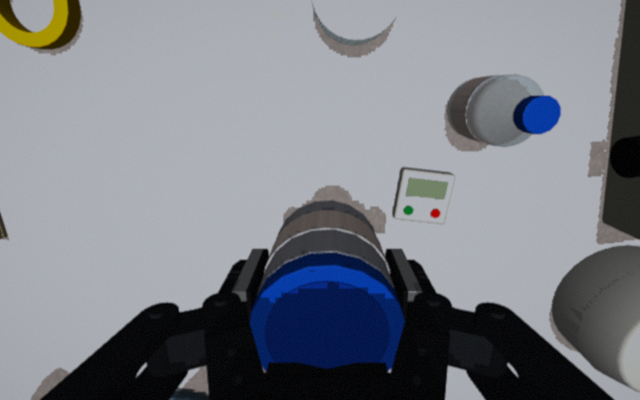

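The composite shows both light tins upright on the tray floor. The heavy tin is upright in the gripper, with its underside at about 0.238 m. The bystanders look unmoved.

```bash
python3 -c "
from bench import *
print(hand_in())"
```

```text
the job is handed in; nothing more can be done
None
```

I hefted all three tins, set the two light ones in the tray and handed in at about 25 s, still holding the heavy one. `hand_in()` reports no verdict, so I don't know the judged result.

- **Weights:** the tins read about 6.5 N, 2.2 N and 2.6 N at the wrist. The 6.5 N one, which started at about (0.48, -0.23), is the heaviest; it read about 5.8–6 N on the final lift. The wrist reading is noisy by up to about 1 N, but the gap is clear.
- **Light tins:** both stand upright in the tray at about (0.58, 0.27) and (0.45, 0.27). I lowered each until it touched the floor, at about 6 N, before letting go.
- **Heavy tin:** it is held upright and steady with the gripper stopped on it. Its underside is about 0.24 m and its centre about 0.27 m above the bench.
- **Bystanders:** none looks moved in the last pictures.
    - **Checked by network:** tape roll, dishes, timer and tube rack came out 7–13 mm from their first readings. I never moved the tool against them, so I take that as network error.
    - **Checked by eye only:** the network did not report the bottle or beaker in the last top view, where the arm hid part of the scene. Both stand in place in the scene picture.

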